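# Stage a sample tube and hold the block heater's cover half open

## Task

I am about to empty the warm vials of the block heater into a test tube and need both hands for it. Move the open test tube (not the stoppered one) from the wooden rack to the spare aluminium block on the bench and stand it fully home in one of the two large wells, let go of it, and only then lift the heater's clear cover by its grip bar to 45 degrees. The cover has no stay and would fall shut, so finish while still holding it there by the bar, do not let it slam on the way, and leave the stoppered tube and the other things where they are.

Things in the scene. Friction and masses are not known exactly. Their poses are not given: they have to be found in the camera images.
- tube: open glass test tube, 17 mm diameter (16.6 mm at its solid outline), 132 mm long, 22 g, nothing on its mouth. It starts upright in a slot of the wooden rack, its lower end 10 mm above the worktop. Origin: centre of its lower end; z runs up along the tube to the mouth.
- stoppered_tube: the same kind of tube, closed by a black rubber stopper 21 mm wide that reaches 16 mm above the mouth; stands in another slot of the rack and stays there. Origin: centre of its lower end; z up along the tube.
- rack: wooden test tube rack, loose, 0.5 kg, 50 mm (its x) by 200 mm (its y) by 85 mm high, six slots in a row along its y at -72.5, -43.5, -14.5, 14.5, 43.5 and 72.5 mm. Floor 10 mm thick, slotted board at 62 to 70 mm. The two tubes stand at +43.5 and -43.5 mm, either way round. Origin: centre of the underside.
- stand_block: spare aluminium heater block lying loose on the worktop, 1.1 kg, 72 mm (its x) by 100 mm (its y) by 60 mm high, with two large wells of 19 mm bore on its +x side and three small wells of 12 mm on its -x side. All wells are 45 mm deep with a 1.5 mm chamfer, so a tube that is home has its lower end 15 mm above the worktop. Origin: centre of the underside.
- well0 (a point): centre of the mouth of the large well at x +13, y -26 mm of the block, 60 mm above the worktop.
- well1 (a point): centre of the mouth of the large well at x +13, y +26 mm of the block, 60 mm above the worktop. Both large wells are empty; either will do.
- heater: bench block heater, fixed, white housing 210 mm (its x) by 180 mm (its y) by 85 mm high with a dark display in front; capped vials under its clear cover. Its front looks along its own -x. Furniture near it: a tall water bath on the right (front face at x = 0.55, from y = -0.17 to -0.45, 0.32 high) and an oven on the left (y above 0.43, x above 0.42, 0.48 high). Origin: centre of the underside.
- cover_hinge (a point): middle of the hinge line of the cover, which runs along the heater's y, at x +96 mm, z 90 mm of the heater.
- cover_bar (a point): middle of the cover's grip bar: round steel, 10 mm thick, 96 mm long along the heater's y, on a stem at each end, 40 mm free between bar and cover front. Shut: 241 mm ahead (heater's -x) of the hinge line and 30 mm above it, 120 mm above the worktop (cover top 146 mm). It swings with the cover about the hinge line; a gripper can stay pointing down while the bar turns in it.
- cover (a joint): opening angle of the clear cover in rad: 0 shut, grows as the front is lifted, 0.785 is 45 degrees, stop at 1.75. Cover about 0.25 to 0.5 kg, no spring, hardly any friction: let go at 45 degrees it falls shut at once. 166 mm wide, 196 mm from hinge to front face, 56 mm high.
- beaker: empty glass beaker, 64 x 72 x 82 mm, bystander. Origin: centre of the underside.
- erlenmeyer: conical flask, 67 mm wide, 108 mm high, bystander. Origin: centre of the underside.
- timer: small flat bench timer, 62 x 65 x 19 mm, bystander in front of the heater. Origin: centre of the underside.
There are look-alikes about, which are no part of the job. What is shaped like the stoppered_tube but purple is not meant.

How it is judged:
On the way, in this order (a step that is already met when the one before it is completed fails the run):
1. the open tube stands home in a large well of the aluminium block, let go, with the cover still shut (((horizontal distance between tube and well0 below 0.005 m and z of tube in the frame of stand_block below 0.02 m) or (horizontal distance between tube and well1 below 0.005 m and z of tube in the frame of stand_block below 0.02 m)) and angle between tube's own z axis and vertical below 0.1 rad and contact force between the fingers and tube below 0.1 N and value of joint cover below 0.1 rad and linear speed of tube below 0.02 m/s), for 0.3 s.
2. the cover is lifted by its bar and held at 45 degrees (value of joint cover between 0.68 and 0.89 rad and contact force between the fingers and heater above 0.4 N and distance between the grasp point and cover_bar below 0.075 m), for 0.3 s.
At the end, for the whole second after the job is handed in: The gripper still holds the cover by its bar, at rest at 45 degrees (39 to 51), nothing else carrying it; the open tube stands free and upright, within 5 mm of fully home, in a large well; the stoppered tube stands in the rack; rack, beaker, flask and timer are within 4 cm of their starts (all of step 2 and ((horizontal distance between tube and well0 below 0.005 m and z of tube in the frame of stand_block below 0.02 m) or (horizontal distance between tube and well1 below 0.005 m and z of tube in the frame of stand_block below 0.02 m)) and angle between tube's own z axis and vertical below 0.1 rad and contact force between the fingers and tube below 0.1 N and velocity of joint cover between -0.1 and 0.1 rad/s and contact force between heater and tube below 0.2 N and contact force between heater and stoppered_tube below 0.2 N and contact force between heater and rack below 0.2 N and contact force between heater and beaker below 0.2 N and contact force between heater and erlenmeyer below 0.2 N and contact force between heater and timer below 0.2 N and contact force between heater and stand_block below 0.2 N and angle between stoppered_tube's own z axis and vertical below 0.2 rad and z of stoppered_tube in the frame of rack below 0.02 m and distance of each of stoppered_tube, beaker, erlenmeyer, timer, rack from where it was at the start of the episode below 0.04 m); the arm keeps its last pose, push and grip.
It fails at once if the cover slams or drops (closes faster than 2.5 rad/s) (velocity of joint cover below -2.5 rad/s).
It fails at once if the open tube is tipped over (more than 40 degrees) (angle between tube's own z axis and vertical above 0.7 rad).
It fails at once if the stoppered tube is tipped or taken from its place (angle between stoppered_tube's own z axis and vertical above 0.5 rad or distance of stoppered_tube from where it was at the start of the episode above 0.05 m).
It fails at once if a bystander is knocked about (distance of any of beaker, erlenmeyer, timer, rack from where it was at the start of the episode above 0.05 m).
It also fails if it takes over 64 s, if anything falls off the work surface, if the arm or the gripper's body presses on something with over 40 N, if the wrist force passes 120 N, or if a joint passes its speed limit or range.

## Robot

A 7-joint arm with a two-finger parallel gripper is mounted at the origin on a cart in front of the work surface, level with it; the furniture and walls round the work are solid. World frame = base frame: x ahead of the robot, y to its left, z up, the work surface at z = 0. Lengths are in m, angles in rad, forces in N, time in s.
With the tool pointing down it reaches from about 0.425 to 0.825 m from the base axis. Payload 3.6 kg.
Tool frame: the origin (TCP) lies at the centre of the arm's flange, where the gripper is bolted on; the fingertips stand 186 mm ahead of it and the grasp point (between the pads) lies 167 mm ahead of it (robot.tcp_to_grasp is the distance from the TCP to the grasp point, in m); z points along the fingers, y is the line along which they close (so a half turn about z gives the same grasp; the last joint's range is limited). The gripper opens to 93 mm and grips with 3 to 60 N. Pads are 15 mm wide; open, the fingers measure 128 mm over their backs; the gripper's body (75 mm by 188 mm) begins 65 mm behind the grasp point.
Start: joints at [1.296, 0.615, -0.013, 1.423, 0.008, 1.103, -0.04], TCP at [0.159, -0.63, 0.405] pointing down, gripper open.
Joint ranges: [-3.12, 3.12], [-0.3, 2.06], [-1.34, 1.32], [0.26, 2.42], [-1.36, 4.5], [0.01, 1.98], [-2.84, 2.84]. Speed limits (rad/s): [2.79, 2.79, 3.14, 3.14, 3.14, 3.14, 3.14].

## Interface

Orientations are given as a unit quaternion [w, x, y, z].
In Python, from bench import robot gives the robot as it stands. The module is installed in compiled form; this text tells all that it offers.
- The arm moves only by the tool servo_tool, never from a script. Its arguments are lists of equal length, an entry for each row: "slide": the shift along the tool's x, y, z in cm, a list of three; "dr": the turn, a rotation vector about the tool's x, y, z in rad, a list of three. A call has exactly 10 rows; each row shifts and turns the commanded pose from where the row before left it, along the tool's axes as they then stand; what a row does not reach is not made up. A row lasts 1/10 s, in which the tool goes at most 50 mm and 8.59 degrees, less where a joint would pass 70% of its speed; a pose out of reach is approached as far as the arm can. A call is refused whole if a number of a shift passes 5 or a number of a turn 0.15, either way. A call with a gripper value outside its range is refused whole. "jaw" is the finger opening in cm, from 0 to 9.3, set as the call begins (left out, the last holds). The fingers move at their own pace and stop on an object; "force" is the grip in N (left out, the last holds). Time passes only in rows, so rows that do not move let the fingers close, or fill a call up. It gives the time, the measured TCP pose, the force, the opening and the grip force at its end, in the units of the state.
- robot.observe(): the state, without advancing time (a new reading comes with each control period).
- robot.read_camera(name): name is "scene" or "side" or "wrist"; returns the picture (384x512x3 uint8, blue, green, red); there is no depth.
- robot.camera_params(name): a dict with "camera_matrix" (3x3 intrinsics, pixels), "cam_to_world" (4x4, takes a point from camera to world coordinates). Camera axes: x right, y up, looking along -z (the intrinsics and any distortion apply to the point x, -y, -z); pixel columns grow to the right and rows downward; lengths in m; the calibration is good to about 2 mm. A picture is of the moment at which its call begins: read the wrist's pose just before it. camera_params takes no time and is no camera call; for the wrist camera it gives the pose at the moment of the call.
- robot.job_done(): hands the job in; it is judged then, once.
Trained networks look in the newest picture that a camera, given by its name, has taken for a name from the list of things; names that differ only in an ending like _2 or _b are one class to them, and where a whole thing is asked for, a point or a joint stands for the part that bears it (a point fixed in the world has none). Each returns a list of dicts, best first, with "p" (0 to 1); they miss things now and then, are a little off and sometimes report something else, mostly with a low value. They report only what shows in the picture. A call takes as long as a camera call. They do not tell look-alikes from the thing itself.
- robot.search_frame(target, camera): "bbox" ([centre column, centre row, width, height] in pixels, round what is visible of it).
- robot.silhouettes(target, camera): "pixels" (384x512 bool, what is visible of it) and "bbox" ([centre column, centre row, width, height] in pixels, round what is visible of it).
- robot.spot_point(target, camera): "centre" ([column, row] in pixels: a listed point, or the origin of a listed thing).
The state is a dict: "t": time; "joints": joint angles; "dq": joint speeds; "effort": joint torques, N m; "position": TCP position; "orientation": TCP orientation; "wrist_force": force on the tool from outside, world axes, zero at the start; "wrist_torque": the same for the moment, N m; "finger_gap": finger opening in m; "grasp_force": force on a finger pad.
Only numpy, scipy, OpenCV 4.12 (cv2) and the standard library are available. Lean on these libraries where they do the work, as an engineer would, in place of code of your own. Each camera call takes 0.05 s, during which the arm holds its last target. There are 200 camera calls.

## Working session

There is one attempt and no reset: what is moved stays moved. The work goes in short steps, Python scripts to look and compute and a tool call to move; the robot and the scene stay as the last step left them, time stands still between calls to the robot, and variables do not carry over. Pictures are saved under pics/ and viewed, at most 12 in all, crops included, and the job is handed in when it is done.

Besides the shell and the picture viewer there is one more tool, called in YAML: its name, and indented under it one key for each argument. servo_tool: Moves the arm, as the interface text tells. Its arguments: {"type":"object","properties":{"slide":{"type":"array"},"dr":{"type":"array"},"jaw":{"type":"number"},"force":{"type":"number"}},"required":["slide","dr"]}

```bash
mkdir -p pics; python3 - <<'E'
from bench import robot
import cv2,numpy as np
s=robot.observe();print(s['t'],s['position'],s['orientation'],s['finger_gap'])
ims=[]
for c in("scene","side"):
    p=robot.camera_params(c);print(c,p['camera_matrix'],p['cam_to_world'].round(3) if hasattr(p['cam_to_world'],'round') else p['cam_to_world'])
    ims.append(robot.read_camera(c))
    cv2.imwrite(f"pics/{c}0.png",cv2.resize(ims[-1],(800,600)))
    for n in("tube","stoppered_tube","rack","stand_block","well0","well1","cover_bar","cover_hinge","heater","timer","beaker","erlenmeyer"):
        print(c,n,[(np.round(d['centre'],1).tolist(),round(d['p'],2)) for d in robot.spot_point(n,c)])
E
```

```text
0.0 [ 0.15933988 -0.62983879  0.40356356] [-1.29410489e-03  9.92330763e-01  1.23603981e-01 -1.94763356e-04] 0.09298859897660625
scene [[370.33068757   0.         255.62973904]
 [  0.         370.33068757 189.41787057]
 [  0.           0.           1.        ]] [[-0.536  0.492 -0.686 -0.096]
 [-0.844 -0.318  0.431  0.423]
 [-0.006  0.81   0.586  0.645]
 [ 0.     0.     0.     1.   ]]
scene tube []
scene stoppered_tube [([184.9, 308.3], 0.85), ([349.8, 182.5], 0.59)]
scene rack [([216.7, 265.6], 0.67)]
scene stand_block [([352.5, 200.8], 0.87), ([213.9, 267.3], 0.55)]
scene well0 [([362.4, 178.9], 0.93), ([122.4, 246.6], 0.58)]
scene well1 [([362.4, 178.9], 0.93), ([122.4, 246.6], 0.58)]
scene cover_bar [([285.0, 199.3], 0.71)]
scene cover_hinge [([352.5, 202.0], 0.41)]
scene heater [([359.0, 179.0], 0.39)]
scene timer [([298.4, 260.1], 0.78)]
scene beaker [([154.9, 222.6], 0.72), ([212.8, 265.8], 0.72), ([123.5, 245.2], 0.65)]
scene erlenmeyer [([122.2, 245.6], 0.85)]
side [[348.98040487   0.         259.83043438]
 [  0.         348.98040487 193.92804227]
 [  0.           0.           1.        ]] [[ 0.935  0.208 -0.286  0.251]
 [-0.354  0.54  -0.764 -0.751]
 [-0.005  0.816  0.579  0.647]
 [ 0.     0.     0.     1.   ]]
side tube [([227.1, 183.2], 0.46)]
side stoppered_tube [([202.4, 189.3], 0.67), ([193.7, 176.6], 0.48)]
side rack [([218.2, 188.5], 0.83)]
side stand_block [([269.0, 283.4], 0.57)]
side well0 [([276.4, 274.9], 0.94)]
side well1 [([276.4, 274.9], 0.94)]
side cover_bar [([229.4, 188.5], 0.71), ([199.6, 224.8], 0.42)]
side cover_hinge [([202.1, 222.5], 0.57)]
side heater [([277.4, 214.4], 0.92)]
side timer [([201.7, 221.8], 0.81), ([230.8, 187.7], 0.4)]
side beaker []
side erlenmeyer [([216.4, 189.9], 0.31)]
```

View pics/scene0.png

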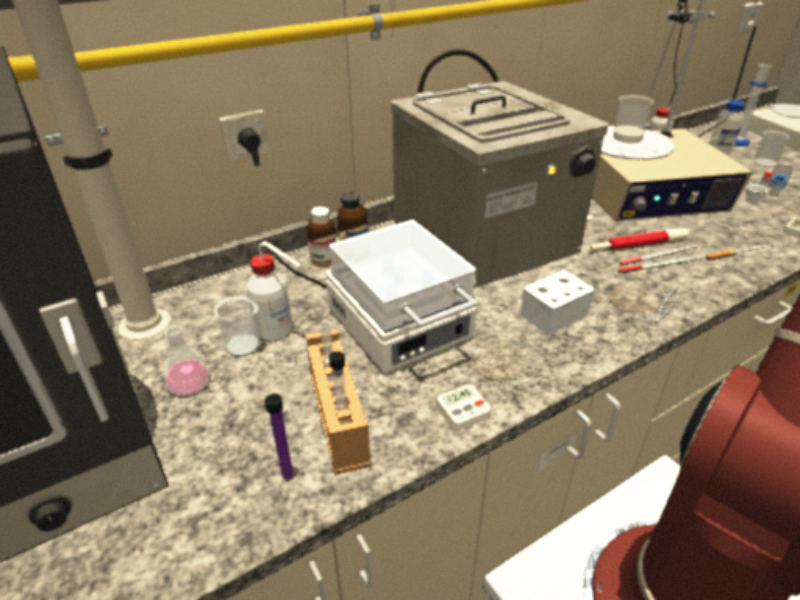

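View pics/side0.png

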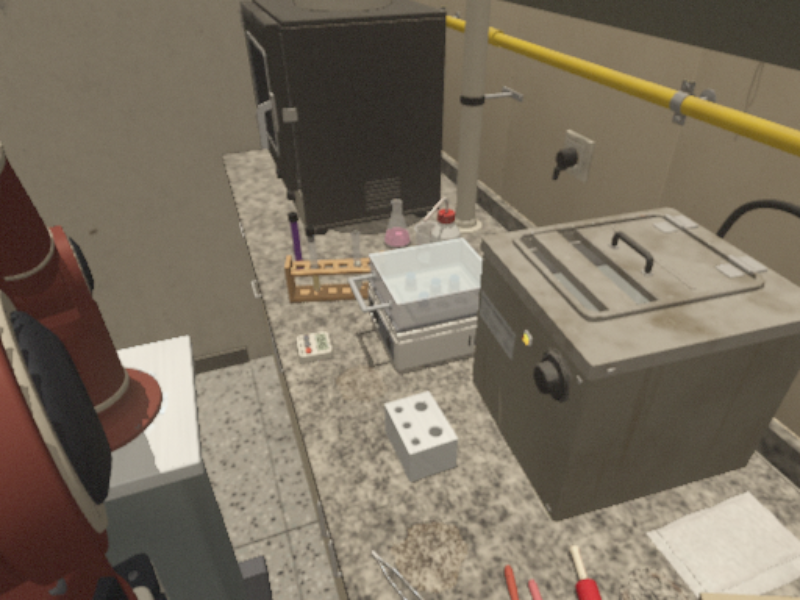

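The scene view (800x600 pixels) shows the wooden rack at about (340,400). The black-stoppered tube's top is at (337,360), with a faint clear open tube nearer the camera at about (345,400). The purple look-alike stands outside the rack at (278,440). The block is at (557,300) with its large wells on the far side, and the cover bar is at (440,305). In the side view the large wells are at (421,406) and (436,431), and the bar is at (362,292).

```bash
cat > h.py <<'E'
from bench import robot
import numpy as np,cv2
from scipy.spatial.transform import Rotation as R
def ray(P,uv):
    K=np.array(P['camera_matrix']);T=np.array(P['cam_to_world'])
    d=np.linalg.solve(K,[uv[0],uv[1],1]);d=T[:3,:3]@[d[0],-d[1],-d[2]]
    return T[:3,3],d/np.linalg.norm(d)
def plane(P,uv,z):
    o,d=ray(P,uv);return o+d*(z-o[2])/d[2]
def tri(obs):
    A=np.zeros((3,3));b=np.zeros(3);L=[]
    for P,uv in obs:
        o,d=ray(P,uv);M=np.eye(3)-np.outer(d,d);A+=M;b+=M@o;L.append((o,M))
    x=np.linalg.solve(A,b);return x,[float(np.linalg.norm(M@(x-o))) for o,M in L]
def proj(P,X):
    K=np.array(P['camera_matrix']);T=np.linalg.inv(P['cam_to_world']);c=T[:3,:3]@X+T[:3,3]
    q=K@[c[0],-c[1],-c[2]];return q[:2]/q[2]
def pose():
    s=robot.observe();w=s['orientation'];return np.array(s['position']),R.from_quat([w[1],w[2],w[3],w[0]])
def goal(p,yaw=None):
    """slide (cm, tool axes) and turn to TCP p with tool down, tool y at yaw (world, mod pi)"""
    x,r=pose();out=(r.inv().apply(np.array(p)-x)*100).round(2)
    if yaw is None:return out
    y=np.array([np.cos(yaw),np.sin(yaw),0]);best=None
    for sg in(1,-1):
        z=np.array([0,0,-1.]);yy=sg*y;Rt=R.from_matrix(np.c_[np.cross(yy,z),yy,z]);dv=(r.inv()*Rt).as_rotvec()
        if best is None or np.linalg.norm(dv)<np.linalg.norm(best):best=dv
    return out,best.round(3)
E
python3 - <<'E'
from h import *
S=robot.camera_params('scene');D=robot.camera_params('side')
k=1/1.5625
for n,u,v,z in[('rack near top L',330,433,.085),('rack near top R',367,430,.085),('rack far',320,333,.085),('stopper',337,354,.154),('purple base',287,477,0),('timer',465,403,.02),('beaker',240,350,0),('erl',187,388,0),('heater front L',381,360,0),('heater front R',472,318,0)]:print(n,plane(S,(u*k,v*k),z).round(3))
for n,a,b in[('well far',(576,281),(421,406)),('bar L',(412,315),(354,278)),('bar R',(466,291),(371,307)),('well b',(571,293) ,(436,431))]:
    x,e=tri([(S,np.array(a)*k),(D,np.array(b)*k)]);print(n,x.round(3),np.round(e,4))
for n,u,v,z in[('w1',421,406,.06),('w2',436,431,.06),('s1',399,409,.06),('s2',407,425,.06),('s3',417,441,.06),('rackL',290,270,.085),('rackR',370,265,.085)]:print(n,plane(D,(u*k,v*k),z).round(3))
print(robot.camera_params('wrist'))
E
```

```text
rack near top L [0.361 0.239 0.085]
rack near top R [0.34  0.198 0.085]
rack far [0.545 0.163 0.085]
stopper [0.416 0.196 0.154]
purple base [0.394 0.294 0.   ]
timer [0.358 0.025 0.02 ]
beaker [0.674 0.257 0.   ]
erl [0.633 0.359 0.   ]
heater front L [0.524 0.07  0.   ]
heater front R [ 0.531 -0.126  0.   ]
well far [ 0.445 -0.264  0.091] [0.0129 0.0129]
bar L [0.456 0.051 0.124] [0.0053 0.0053]
bar R [ 0.457 -0.049  0.128] [0.0059 0.0059]
well b [ 0.462 -0.279  0.049] [0.013 0.013]
w1 [ 0.47  -0.228  0.06 ]
w2 [ 0.471 -0.28   0.06 ]
s1 [ 0.437 -0.222  0.06 ]
s2 [ 0.437 -0.255  0.06 ]
s3 [ 0.44  -0.287  0.06 ]
rackL [0.358 0.177 0.085]
rackR [0.509 0.138 0.085]
{'camera_matrix': array([[329.14708445,   0.        , 250.45323616],
       [  0.        , 329.14708445, 193.05314897],
       [  0.        ,   0.        ,   1.        ]]), 'cam_to_world': array([[ 2.45209049e-01,  9.32263699e-01,  2.66001724e-01,
         2.33293243e-01],
       [-9.69470098e-01,  2.35656284e-01,  6.77779140e-02,
        -6.11481026e-01],
       [ 5.01910977e-04, -2.74500476e-01,  9.61586833e-01,
         3.83974552e-01],
       [ 0.00000000e+00,  0.00000000e+00,  0.00000000e+00,
         1.00000000e+00]])}
```

```bash
cat >> h.py <<'E'
def rows(p,az,n=10,sgn=None):
    """n rows to TCP p, tool down, tool x at azimuth az; sgn forces the sense of yaw"""
    x,r=pose();X=r.as_matrix()[:,0];a=np.arctan2(X[1],X[0]);d=(az-a+np.pi)%(2*np.pi)-np.pi
    if sgn and d*sgn<0:d+=2*np.pi*sgn
    ok=lambda b:R.from_matrix(np.c_[[np.cos(b),np.sin(b),0],[np.sin(b),-np.cos(b),0],[0,0,-1.]])
    p=np.array(p);sl=[];dr=[];pc,rc=x,r
    for i in range(n):
        f=(i+1)/n;rn=ok(a+d*f);pn=x+(p-x)*f
        s=(rc.inv().apply(pn-pc)*100).round(2);t=(rc.inv()*rn).as_rotvec().round(3)
        sl.append(s.tolist());dr.append(t.tolist());pc=pc+rc.apply(s/100);rc=rc*R.from_rotvec(t)
    print('turn',round(d,3));
    for k in range(0,n,10):print('slide',sl[k:k+10],'\ndr',dr[k:k+10])
E
python3 - <<'E'
from h import *
rows((.45,-.25,.42),.248+1.45)
E
```

```text
turn 1.45
slide [[3.75, -2.97, -0.15], [4.14, -2.4, -0.15], [4.44, -1.78, -0.16], [4.65, -1.11, -0.15], [4.77, -0.43, -0.15], [4.78, 0.26, -0.15], [4.69, 0.95, -0.16], [4.5, 1.61, -0.15], [4.22, 2.25, -0.15], [3.86, 2.84, -0.15]] 
dr [[-0.0, -0.0, -0.145], [-0.0, -0.0, -0.145], [-0.0, -0.0, -0.145], [-0.0, -0.0, -0.145], [-0.0, -0.0, -0.145], [-0.0, -0.0, -0.145], [-0.0, -0.0, -0.145], [0.0, -0.0, -0.145], [0.0, -0.0, -0.145], [0.0, -0.0, -0.145]]
```

servo_tool:
  slide:
    - [3.75,-3.0,-0.15]
    - [4.1,-2.4,-0.15]
    - [4.45,-1.8,-0.15]
    - [4.65,-1.1,-0.15]
    - [4.75,-0.4,-0.15]
    - [4.8,0.25,-0.15]
    - [4.7,0.95,-0.15]
    - [4.5,1.6,-0.15]
    - [4.2,2.25,-0.15]
    - [3.85,2.85,-0.15]
  dr:
    - [0,0,-0.145]
    - [0,0,-0.145]
    - [0,0,-0.145]
    - [0,0,-0.145]
    - [0,0,-0.145]
    - [0,0,-0.145]
    - [0,0,-0.145]
    - [0,0,-0.145]
    - [0,0,-0.145]
    - [0,0,-0.145]
  jaw: 6

```text
t: 2.3
position: [0.4505, -0.2485, 0.4203]
orientation: [0.001, 0.659, 0.752, -0.0]
wrist_force: [0.3, 0.3, 0.4]
finger_gap: 0.06
grasp_force: 0.0
```

```bash
python3 - <<'E'
from h import *
print(pose()[0],robot.observe()['joints'])
P=robot.camera_params('wrist');im=robot.read_camera('wrist');np.save('blk.npy',im)
np.savez('blkP.npz',**P)
cv2.imwrite('pics/blk.png',cv2.resize(im,(800,600)))
for n in('well0','well1','stand_block'):
  for d in robot.spot_point(n,'wrist'):print(n,np.round(d['centre'],1),d['p'],plane(P,d['centre'],.06).round(4))
rows((.47,.19,.42),2.84)
E
```

```text
[ 0.45054591 -0.24849044  0.42026481] [ 0.78386662  0.42052817 -0.46391064  1.7796982   0.22065099  0.99171372
  0.36587528]
well0 [273.5 153.9] 0.93 [ 0.4715 -0.2244  0.06  ]
well1 [273.5 153.9] 0.93 [ 0.4715 -0.2244  0.06  ]
stand_block [254.5 169.4] 0.61 [ 0.4542 -0.2433  0.06  ]
turn 1.14
slide [[4.33, 0.76, -0.0], [4.21, 1.25, -0.0], [4.05, 1.72, -0.0], [3.82, 2.17, -0.0], [3.55, 2.59, -0.01], [3.23, 2.98, 0.0], [2.87, 3.32, 0.0], [2.48, 3.63, 0.0], [2.05, 3.89, -0.0], [1.59, 4.1, -0.0]] 
dr [[0.0, 0.0, -0.114], [0.0, 0.0, -0.114], [0.0, 0.0, -0.114], [0.0, 0.0, -0.114], [0.0, 0.0, -0.114], [0.0, 0.0, -0.114], [0.0, 0.0, -0.114], [0.0, 0.0, -0.114], [0.0, 0.0, -0.114], [-0.0, 0.0, -0.114]]
```

View pics/blk.png

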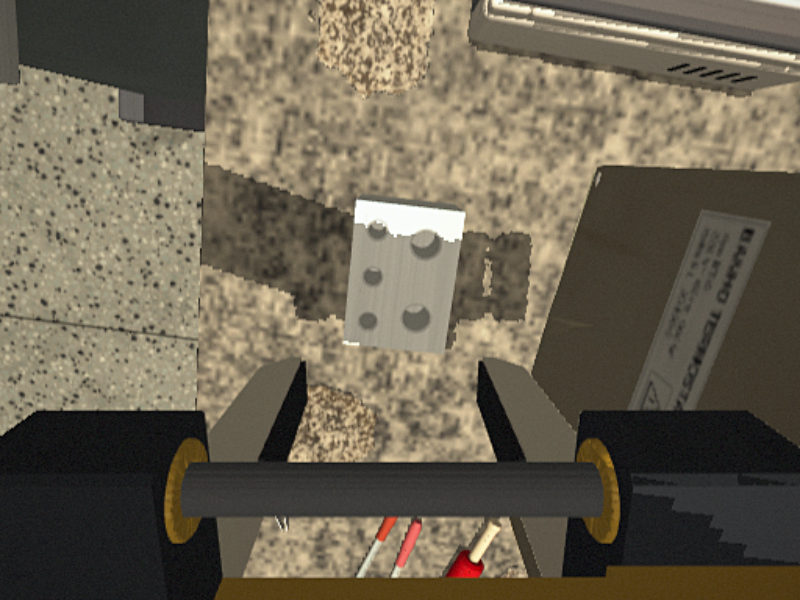

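The wrist view shows the block with its large wells at (425,243) and (416,318), and its three small wells on the robot's side. Next I go to the rack.

servo_tool:
  slide:
    - [4.3,0.75,0]
    - [4.2,1.25,0]
    - [4.05,1.7,0]
    - [3.8,2.15,0]
    - [3.55,2.6,0]
    - [3.25,3.0,0]
    - [2.85,3.3,0]
    - [2.5,3.65,0]
    - [2.05,3.9,0]
    - [1.6,4.1,0]
  dr:
    - [0,0,-0.114]
    - [0,0,-0.114]
    - [0,0,-0.114]
    - [0,0,-0.114]
    - [0,0,-0.114]
    - [0,0,-0.114]
    - [0,0,-0.114]
    - [0,0,-0.114]
    - [0,0,-0.114]
    - [0,0,-0.114]

```text
t: 3.5
position: [0.471, 0.1882, 0.4196]
orientation: [0.0, 0.152, 0.988, -0.001]
wrist_force: [0.3, -0.4, 0.3]
finger_gap: 0.0601
grasp_force: 0.0
```

```bash
python3 - <<'E'
from h import *
print(pose()[0],robot.observe()['joints'])
P=robot.camera_params('wrist');im=robot.read_camera('wrist')
np.save('rk1.npy',im);np.savez('rk1P.npz',**P)
cv2.imwrite('pics/rk1.png',cv2.resize(im,(800,600)))
for n in('tube','stoppered_tube','rack','cover_bar'):
  for d in robot.spot_point(n,'wrist'):print(n,np.round(d['centre'],1),d['p'])
B=dict(np.load('blkP.npz'));D=robot.camera_params('side');k=.64
for uv in((425,243),(416,318),(377,230),(372,277),(368,321)):print(plane(B,np.array(uv)*k,.06).round(4))
for a,b in(((425,243),(421,406)),((416,318),(436,431))):print(tri([(B,np.array(a)*k),(D,np.array(b)*k)]))
E
```

```text
[0.47101284 0.18820271 0.41958961] [ 0.1225163   0.48072303 -0.81159976  1.79281614  0.40122496  1.04165912
  0.42610896]
tube [248. 183.] 0.66
stoppered_tube [248.7 110.2] 0.9
stoppered_tube [319.   74.1] 0.59
rack [246.6 149.5] 0.72
cover_bar [ 46.8 217.2] 0.61
[ 0.4703 -0.2263  0.06  ]
[ 0.4719 -0.2789  0.06  ]
[ 0.4376 -0.2219  0.06  ]
[ 0.4382 -0.254   0.06  ]
[ 0.4392 -0.2854  0.06  ]
(array([ 0.47036565, -0.22657672,  0.05817108]), [5.581826562399393e-05, 5.581826562405513e-05])
(array([ 0.47185055, -0.27914937,  0.05901647]), [0.0001643534291066852, 0.0001643534291067685])
```

View pics/rk1.png

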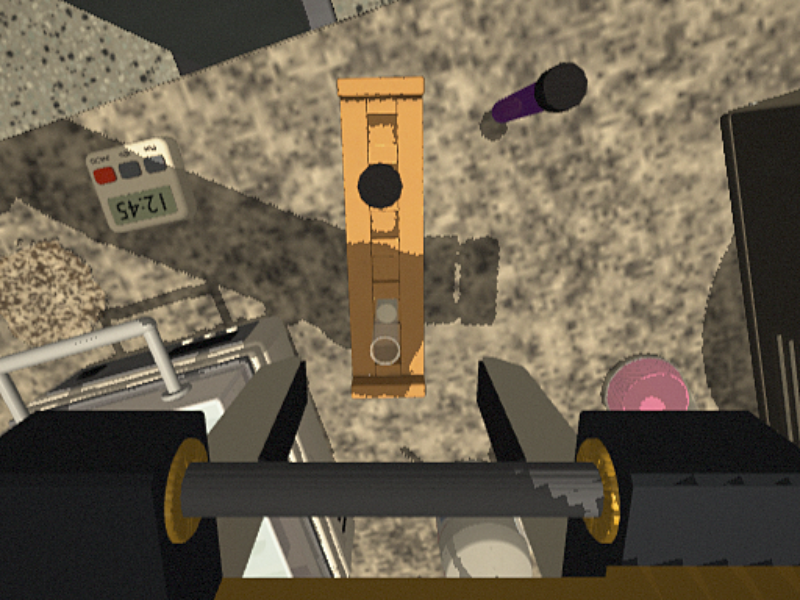

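Candidates in the wrist view (800x600): the clear open mouth at (385,350) in the rack, the black-stoppered tube at (380,186) in the rack, and the purple look-alike at (560,88) outside it. By the description I choose (385,350). I'll check it with a close crop and a second view while approaching.

```bash
python3 - <<'E'
from h import *
k=.64
P=dict(np.load('rk1P.npz'));im=np.load('rk1.npy')
cv2.imwrite('pics/crop.png',cv2.resize(im[95:260,215:280],None,fx=3.5,fy=3.5,interpolation=cv2.INTER_CUBIC))
for n,uv,z in(('mouth',(385,350),.142),('bottom',(387,313),.010),('stopper',(380,186),.158),('rack a',(382,78),.085),('rack b',(389,397),.085)):print(n,plane(P,np.array(uv)*k,z).round(4))
m=plane(P,np.array((385,350))*k,.142)
a=plane(P,np.array((382,78))*k,.085);b=plane(P,np.array((389,397))*k,.085);az=np.arctan2(*(a-b)[1::-1]);print('az',az)
rows((m[0],m[1],.36),az)
E
```

```text
mouth [0.4928 0.1771 0.142 ]
bottom [0.512  0.1706 0.01  ]
stopper [0.4099 0.2013 0.158 ]
rack a [0.357  0.2177 0.085 ]
rack b [0.5467 0.1619 0.085 ]
az 2.8557202896210514
turn 0.022
slide [[-0.24, -0.02, 0.59], [-0.24, -0.03, 0.6], [-0.24, -0.03, 0.59], [-0.24, -0.03, 0.59], [-0.23, -0.02, 0.59], [-0.24, -0.03, 0.6], [-0.24, -0.03, 0.59], [-0.24, -0.03, 0.59], [-0.24, -0.03, 0.59], [-0.24, -0.03, 0.6]] 
dr [[-0.002, 0.0, -0.002], [-0.0, 0.0, -0.002], [-0.0, 0.0, -0.003], [-0.0, 0.0, -0.002], [-0.0, 0.0, -0.002], [-0.0, 0.0, -0.002], [-0.0, 0.0, -0.002], [-0.0, 0.0, -0.003], [-0.0, 0.0, -0.002], [-0.0, 0.0, -0.002]]
```

View pics/crop.png

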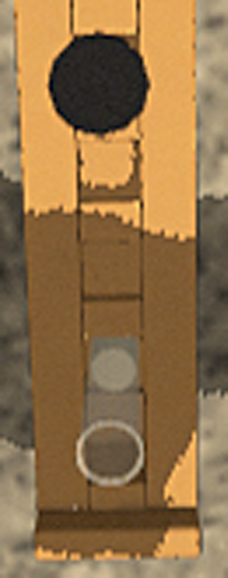

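The crop confirms an open glass rim with nothing on it, and the black stopper on the other tube two slots' space away. Going above the open tube.

servo_tool:
  slide:
    - [-0.24,-0.03,0.6]
    - [-0.24,-0.03,0.6]
    - [-0.24,-0.03,0.6]
    - [-0.24,-0.03,0.6]
    - [-0.24,-0.03,0.6]
    - [-0.24,-0.03,0.6]
    - [-0.24,-0.03,0.6]
    - [-0.24,-0.03,0.6]
    - [-0.24,-0.03,0.6]
    - [-0.24,-0.03,0.6]
  dr:
    - [-0.002,0,-0.002]
    - [0,0,-0.002]
    - [0,0,-0.002]
    - [0,0,-0.002]
    - [0,0,-0.002]
    - [0,0,-0.002]
    - [0,0,-0.002]
    - [0,0,-0.002]
    - [0,0,-0.002]
    - [0,0,-0.002]

```text
t: 4.75
position: [0.4925, 0.179, 0.3593]
orientation: [0.0, 0.141, 0.99, 0.001]
wrist_force: [-0.1, 0.2, 0.2]
finger_gap: 0.0599
grasp_force: 0.0
```

```bash
python3 - <<'E'
from h import *
print(pose()[0],pose()[1].as_matrix().round(3).tolist())
P=robot.camera_params('wrist');im=robot.read_camera('wrist')
np.savez('rk2P.npz',**P);np.save('rk2.npy',im)
Q=dict(np.load('rk1P.npz'))
for z in(.01,.142):print(z,proj(Q,np.array([.4928,.1771,z]))/.64,proj(P,np.array([.4928,.1771,z])))
cv2.imwrite('pics/rk2.png',cv2.resize(im[60:300,150:350],None,fx=2.5,fy=2.5,interpolation=cv2.INTER_CUBIC))
E
```

```text
[0.49249401 0.17897429 0.35929296] [[-0.96, 0.28, 0.001], [0.28, 0.96, 0.002], [-0.0, 0.002, -1.0]]
0.01 [387.43816791 288.156541  ] [248.34528049 177.44918159]
0.142 [385.03111702 349.89951388] [247.34083387 224.64344683]
```

View pics/rk2.png

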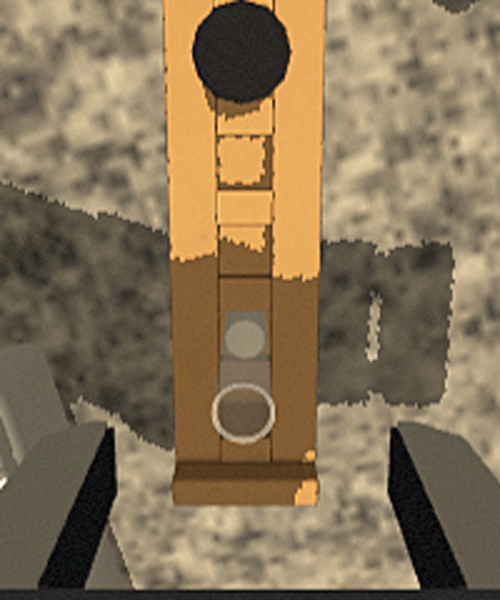

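The second view puts the mouth at native pixel (247.2,225.2), against a predicted (247.3,224.6). It sits between the open fingers.

```bash
python3 - <<'E'
from h import *
P=dict(np.load('rk2P.npz'));Q=dict(np.load('rk1P.npz'))
x,e=tri([(Q,np.array((385,350.))*.64),(P,(247.2,225.2))]);print(x.round(4),e,plane(P,(247.2,225.2),.142))
rows((.4928,.177,.282),2.856)
E
```

```text
[0.4932 0.1769 0.1416] [0.00015442861038885523, 0.00015442861038867344] [0.4931392  0.17690645 0.142     ]
turn -0.002
slide [[-0.01, -0.01, 0.76], [-0.0, -0.02, 0.77], [-0.01, -0.01, 0.76], [-0.0, -0.01, 0.76], [-0.01, -0.02, 0.77], [-0.0, -0.01, 0.76], [-0.01, -0.01, 0.76], [-0.0, -0.02, 0.77], [-0.01, -0.01, 0.76], [-0.0, -0.01, 0.76]] 
dr [[0.001, -0.001, 0.0], [-0.0, -0.0, 0.0], [-0.0, -0.0, 0.0], [-0.0, -0.0, 0.001], [-0.0, -0.0, -0.0], [-0.0, -0.0, -0.0], [-0.0, -0.0, 0.0], [-0.0, -0.0, 0.0], [-0.0, -0.0, 0.0], [-0.0, -0.0, 0.001]]
```

servo_tool:
  slide:
    - [-0.02,-0.03,0.76]
    - [-0.02,-0.03,0.76]
    - [-0.02,-0.03,0.76]
    - [0,-0.03,0.77]
    - [0,-0.03,0.77]
    - [0,-0.03,0.77]
    - [0,0,0.77]
    - [0,0,0.77]
    - [0,0,0.77]
    - [0,0,0.77]
  dr:
    - [0.001,-0.001,0]
    - [0,0,0]
    - [0,0,0]
    - [0,0,0]
    - [0,0,0]
    - [0,0,0]
    - [0,0,0]
    - [0,0,0]
    - [0,0,0]
    - [0,0,0]

```text
t: 5.8
position: [0.4925, 0.1772, 0.2825]
orientation: [0.001, 0.141, 0.99, 0.0]
wrist_force: [-0.1, 0.1, -0.0]
finger_gap: 0.0597
grasp_force: 0.0
```

servo_tool:
  slide:
    - [0,0,0]
    - [0,0,0]
    - [0,0,0]
    - [0,0,0]
    - [0,0,0]
    - [0,0,0]
    - [0,0,0]
    - [0,0,0]
    - [0,0,0]
    - [0,0,0]
  dr:
    - [0,0,0]
    - [0,0,0]
    - [0,0,0]
    - [0,0,0]
    - [0,0,0]
    - [0,0,0]
    - [0,0,0]
    - [0,0,0]
    - [0,0,0]
    - [0,0,0]
  jaw: 1.0
  force: 10

```text
t: 6.8
position: [0.4925, 0.1772, 0.2833]
orientation: [0.001, 0.141, 0.99, 0.0]
wrist_force: [0.3, -0.2, 0.5]
finger_gap: 0.0161
grasp_force: 10.0
```

```bash
python3 - <<'E'
from h import *
s=robot.observe();print(s['t'],s['position'],s['finger_gap'],s['grasp_force'],s['wrist_force'],s['joints'])
x=s['position'];rows((x[0],x[1],.465),2.856)
E
```

```text
6.8 [0.49252    0.17722037 0.28325422] 0.016128749829271514 9.999231845140457 [ 0.29228444 -0.21940863  0.54361926] [ 0.04853126  0.67076974 -0.67946024  1.91219477  0.59698988  0.76845634
  0.3176401 ]
turn -0.002
slide [[-0.0, 0.0, -1.82], [-0.0, 0.0, -1.81], [-0.0, 0.0, -1.82], [-0.0, 0.0, -1.82], [-0.0, 0.0, -1.82], [-0.01, 0.0, -1.81], [0.0, 0.0, -1.82], [0.0, 0.0, -1.82], [0.0, 0.0, -1.82], [0.0, 0.01, -1.81]] 
dr [[0.001, 0.001, 0.0], [0.0, 0.0, 0.0], [0.0, 0.0, 0.001], [0.0, 0.0, -0.0], [0.0, 0.0, -0.0], [0.0, 0.0, 0.0], [0.0, 0.0, 0.0], [0.0, 0.0, 0.001], [0.0, 0.0, -0.0], [0.0, 0.0, -0.0]]
```

servo_tool:
  slide:
    - [0,0,-0.8]
    - [0,0,-1.4]
    - [0,0,-2]
    - [0,0,-2.2]
    - [0,0,-2.4]
    - [0,0,-2.4]
    - [0,0,-2.2]
    - [0,0,-2.0]
    - [0,0,-1.6]
    - [0,0,-1.2]
  dr:
    - [0.001,0.001,0]
    - [0,0,0]
    - [0,0,0]
    - [0,0,0]
    - [0,0,0]
    - [0,0,0]
    - [0,0,0]
    - [0,0,0]
    - [0,0,0]
    - [0,0,0]

```text
t: 7.8
position: [0.492, 0.1775, 0.4673]
orientation: [0.001, 0.141, 0.99, 0.001]
wrist_force: [1.0, -0.2, 0.3]
finger_gap: 0.0162
grasp_force: 10.0
```

```bash
python3 - <<'E'
from h import *
s=robot.observe();print(s['t'],s['position'],s['finger_gap'],s['grasp_force'],s['wrist_force'])
rows((.4703,-.2265,.44),3.12,20)
E
```

```text
7.8 [0.49195267 0.17747018 0.46725121] 0.01621373428995358 9.999246597290039 [ 0.97330092 -0.24254547  0.3082062 ]
turn 0.262
slide [[-0.46, -1.97, 0.13], [-0.44, -1.98, 0.14], [-0.4, -1.98, 0.14], [-0.39, -1.98, 0.13], [-0.36, -1.99, 0.14], [-0.33, -2.0, 0.13], [-0.3, -2.0, 0.14], [-0.28, -2.0, 0.13], [-0.25, -2.01, 0.14], [-0.23, -2.01, 0.14]] 
dr [[0.001, 0.001, -0.013], [0.0, 0.0, -0.013], [0.0, 0.0, -0.013], [0.0, 0.001, -0.013], [0.0, -0.0, -0.013], [0.0, -0.0, -0.013], [0.0, -0.0, -0.014], [0.0, -0.0, -0.013], [0.0, -0.0, -0.013], [0.0, -0.0, -0.013]]
slide [[-0.2, -2.01, 0.13], [-0.17, -2.02, 0.14], [-0.15, -2.01, 0.13], [-0.12, -2.02, 0.14], [-0.09, -2.02, 0.13], [-0.07, -2.03, 0.14], [-0.04, -2.02, 0.13], [-0.02, -2.02, 0.14], [0.01, -2.02, 0.14], [0.04, -2.03, 0.13]] 
dr [[0.0, -0.0, -0.013], [0.0, -0.0, -0.013], [0.0, -0.0, -0.013], [0.0, -0.0, -0.013], [0.0, -0.0, -0.013], [0.0, -0.0, -0.013], [0.0, -0.0, -0.013], [0.0, -0.0, -0.013], [0.0, -0.0, -0.014], [0.0, -0.0, -0.013]]
```

servo_tool:
  slide:
    - [-0.46,-1.97,0.13]
    - [-0.44,-1.98,0.14]
    - [-0.4,-1.98,0.14]
    - [-0.39,-1.98,0.13]
    - [-0.36,-1.99,0.14]
    - [-0.33,-2.0,0.13]
    - [-0.3,-2.0,0.14]
    - [-0.28,-2.0,0.13]
    - [-0.25,-2.01,0.14]
    - [-0.23,-2.01,0.14]
  dr:
    - [0.001,0.001,-0.013]
    - [0,0,-0.013]
    - [0,0,-0.013]
    - [0,0,-0.013]
    - [0,0,-0.013]
    - [0,0,-0.013]
    - [0,0,-0.014]
    - [0,0,-0.013]
    - [0,0,-0.013]
    - [0,0,-0.013]

```text
t: 8.8
position: [0.4811, -0.0255, 0.452]
orientation: [-0.001, 0.076, 0.997, -0.0]
wrist_force: [1.3, -0.3, 0.3]
finger_gap: 0.016
grasp_force: 10.0
```

servo_tool:
  slide:
    - [-0.2,-2.01,0.13]
    - [-0.17,-2.02,0.14]
    - [-0.15,-2.01,0.13]
    - [-0.12,-2.02,0.14]
    - [-0.09,-2.02,0.13]
    - [-0.07,-2.03,0.14]
    - [-0.04,-2.02,0.13]
    - [-0.02,-2.02,0.14]
    - [0.01,-2.02,0.14]
    - [0.04,-2.03,0.13]
  dr:
    - [0,0,-0.013]
    - [0,0,-0.013]
    - [0,0,-0.013]
    - [0,0,-0.013]
    - [0,0,-0.013]
    - [0,0,-0.013]
    - [0,0,-0.013]
    - [0,0,-0.013]
    - [0,0,-0.014]
    - [0,0,-0.013]

```text
t: 9.8
position: [0.4702, -0.2275, 0.4386]
orientation: [-0.001, 0.01, 1.0, -0.0]
wrist_force: [0.8, -0.6, -0.5]
finger_gap: 0.0166
grasp_force: 10.0
```

```bash
python3 - <<'E'
from h import *
s=robot.observe();print(s['t'],s['position'],s['finger_gap'],s['grasp_force'],pose()[1].as_matrix().round(3).tolist(),s['joints'])
P=robot.camera_params('wrist');im=robot.read_camera('wrist');np.savez('w3P.npz',**P)
cv2.imwrite('pics/w3.png',cv2.resize(im[60:310,130:370],None,fx=2.4,fy=2.4,interpolation=cv2.INTER_CUBIC))
for w in((.4703,-.2263,.06),(.4719,-.279,.06),(.4703,-.2263,.2),(.492,.1,.2)):print(proj(P,np.array(w)))
E
```

```text
9.8 [ 0.4702445  -0.22750263  0.43862764] 0.016600894887023755 9.99980941414833 [[-1.0, 0.021, -0.002], [0.021, 1.0, -0.0], [0.002, -0.0, -1.0]] [ 0.98555712  0.50568634 -0.8852169   1.72342554  0.4302043   1.12107134
  1.5189082 ]
[251.9402902  171.30547571]
[204.58270279 173.68178846]
[252.5762003  212.98774427]
[711.78593839 232.88132583]
```

View pics/w3.png

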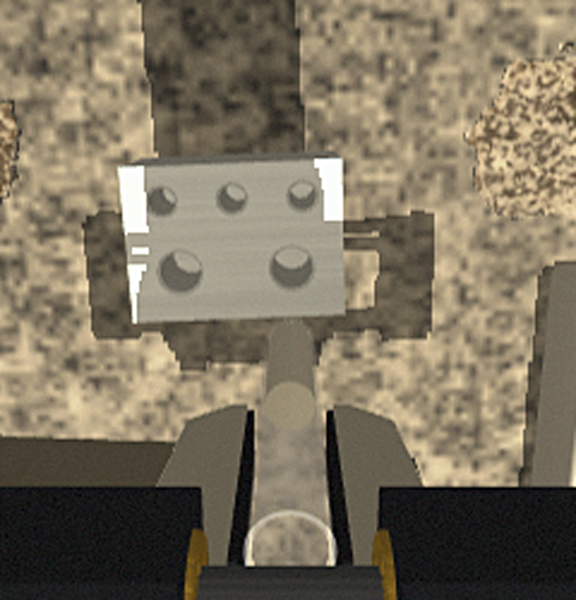

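The tube hangs vertically in the fingers with its mouth at crop (290,547). The target well is at crop (292,265), close to the prediction.

```bash
python3 - <<'E'
from h import *
P=dict(np.load('w3P.npz'));f=lambda u,v:(130+u/2.4,60+v/2.4)
print('mouth',plane(P,f(290,547),.2973),'bottom',plane(P,f(291,343),.1653))
print('wells',plane(P,f(292,266),.06),plane(P,f(180.5,271),.06),'chk',plane(P,f(162,200),.06),plane(P,f(231.5,197.5),.06),plane(P,f(302,195),.06))
E
```

```text
mouth [ 0.46915553 -0.22749148  0.2973    ] bottom [ 0.47383288 -0.2272605   0.1653    ]
wells [ 0.46975961 -0.22659282  0.06      ] [ 0.47104626 -0.27825359  0.06      ] chk [ 0.43814191 -0.28469557  0.06      ] [ 0.43767424 -0.25325854  0.06      ] [ 0.43721689 -0.22143102  0.06      ]
```

servo_tool:
  slide:
    - [0,0.02,1]
    - [0,0.02,1]
    - [0,0.02,1]
    - [0,0.02,1]
    - [0,0.02,1]
    - [0,0,1]
    - [0,0,1]
    - [0,0,1]
    - [0,0,0.9]
    - [0,0,0.8]
  dr:
    - [0,0.002,0]
    - [0,0,0]
    - [0,0,0]
    - [0,0,0]
    - [0,0,0]
    - [0,0,0]
    - [0,0,0]
    - [0,0,0]
    - [0,0,0]
    - [0,0,0]

```text
t: 10.85
position: [0.4703, -0.2259, 0.3404]
orientation: [-0.002, 0.011, 1.0, -0.0]
wrist_force: [0.3, 0.2, 0.6]
finger_gap: 0.0166
grasp_force: 10.0
```

```bash
python3 - <<'E'
from h import *
s=robot.observe();print(s['t'],s['position'],s['wrist_force'],pose()[1].as_matrix().round(4).tolist())
im=robot.read_camera('wrist');D=robot.read_camera('side');d=D[200:340,215:335]
a=cv2.resize(im[40:310,150:350],(400,540));b=cv2.resize(d,(400,467));b=cv2.copyMakeBorder(b,0,73,0,0,0)
cv2.imwrite('pics/w4.png',np.hstack([a,b]))
E
```

```text
10.85 [ 0.47028092 -0.22594793  0.34043855] [0.27764181 0.17364856 0.58091924] [[-0.9998, 0.0218, -0.0034], [0.0218, 0.9998, -0.0004], [0.0034, -0.0005, -1.0]]
```

View pics/w4.png

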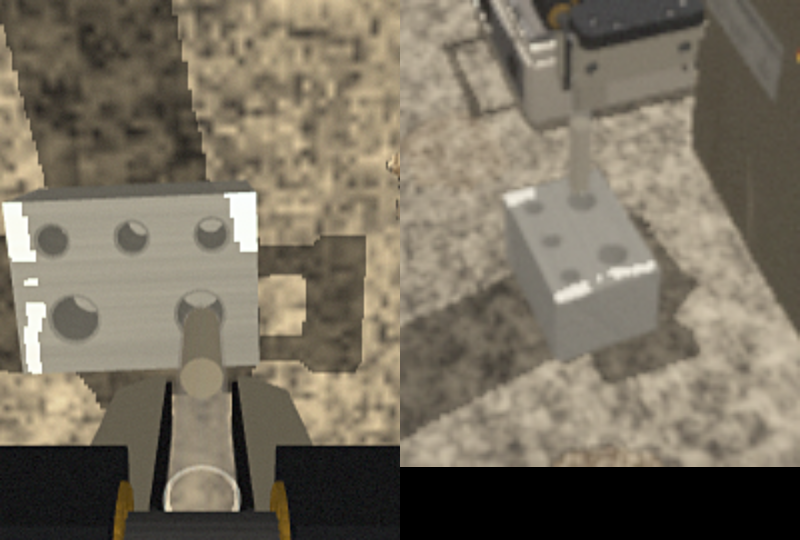

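The tube's end is over the right-hand well with its edges evenly placed, so I insert.

servo_tool:
  slide:
    - [0,-0.03,0.3]
    - [0,0,0.3]
    - [0,0,0.3]
    - [0,0,0.3]
    - [0,0,0.3]
    - [0,0,0.3]
    - [0,0,0.3]
    - [0,0,0.3]
    - [0,0,0.3]
    - [0,0,0.3]
  dr:
    - [0,-0.003,0]
    - [0,0,0]
    - [0,0,0]
    - [0,0,0]
    - [0,0,0]
    - [0,0,0]
    - [0,0,0]
    - [0,0,0]
    - [0,0,0]
    - [0,0,0]

```text
t: 11.95
position: [0.4703, -0.2262, 0.311]
orientation: [-0.0, 0.011, 1.0, -0.0]
wrist_force: [0.2, 0.5, -0.1]
finger_gap: 0.0166
grasp_force: 10.0
```

servo_tool:
  slide:
    - [0,0,0.3]
    - [0,0,0.3]
    - [0,0,0.3]
    - [0,0,0.3]
    - [0,0,0.3]
    - [0,0,0.3]
    - [0,0,0.2]
    - [0,0,0.15]
    - [0,0,0.05]
    - [0,0,0.0]
  dr:
    - [0,0,0]
    - [0,0,0]
    - [0,0,0]
    - [0,0,0]
    - [0,0,0]
    - [0,0,0]
    - [0,0,0]
    - [0,0,0]
    - [0,0,0]
    - [0,0,0]

```text
t: 12.95
position: [0.4703, -0.2263, 0.2893]
orientation: [-0.0, 0.011, 1.0, -0.0]
wrist_force: [-0.2, 0.5, 0.2]
finger_gap: 0.0161
grasp_force: 10.0
```

servo_tool:
  slide:
    - [0,0,0]
    - [0,0,0]
    - [0,0,0]
    - [0,0,0]
    - [0,0,0]
    - [0,0,0]
    - [0,0,0]
    - [0,0,0]
    - [0,0,0]
    - [0,0,0]
  dr:
    - [0,0,0]
    - [0,0,0]
    - [0,0,0]
    - [0,0,0]
    - [0,0,0]
    - [0,0,0]
    - [0,0,0]
    - [0,0,0]
    - [0,0,0]
    - [0,0,0]
  jaw: 4.5

```text
t: 13.95
position: [0.4703, -0.2263, 0.2893]
orientation: [-0.0, 0.011, 1.0, -0.0]
wrist_force: [-0.8, -0.3, -0.3]
finger_gap: 0.0451
grasp_force: 0.0
```

servo_tool:
  slide:
    - [0,0,-0.5]
    - [0,0,-1]
    - [0,0,-1.5]
    - [0,0,-2]
    - [0,0,-2]
    - [0,0,-2]
    - [0,0,-2]
    - [0,0,-2]
    - [0,0,-2]
    - [0,0,-1]
  dr:
    - [0,0,0]
    - [0,0,0]
    - [0,0,0]
    - [0,0,0]
    - [0,0,0]
    - [0,0,0]
    - [0,0,0]
    - [0,0,0]
    - [0,0,0]
    - [0,0,0]

```text
t: 14.95
position: [0.4706, -0.2256, 0.4518]
orientation: [0.002, 0.011, 1.0, -0.001]
wrist_force: [-0.1, -0.2, 0.3]
finger_gap: 0.045
grasp_force: 0.0
```

```bash
python3 - <<'E'
from h import *
s=robot.observe();print(s['t'],s['position'],s['finger_gap'],s['joints'])
P=robot.camera_params('wrist');im=robot.read_camera('wrist');D=robot.read_camera('side')
np.savez('w5P.npz',**P);PD=robot.camera_params('side')
print('pred mouth wrist',proj(P,np.array([.47,-.2263,.147])),'side',proj(PD,np.array([.47,-.2263,.147])))
a=cv2.resize(im[60:300,150:350],(400,480));b=cv2.resize(D[130:270,170:290],(400,467));b=cv2.copyMakeBorder(b,0,13,0,0,0)
cv2.imwrite('pics/w5.png',np.hstack([a,b]))
S=robot.camera_params('scene');k=.64
for z in(.12,.125):print([plane(S,np.array(q)*k,z).round(4) for q in((412,315),(466,291))],[plane(PD,np.array(q)*k,z).round(4) for q in((354,278),(371,307))])
rows((.44,-.02,.44),1.56,20)
E
```

```text
14.95 [ 0.47056729 -0.22564915  0.45176223] 0.04499271797659852 [ 0.99046464  0.49166843 -0.89496234  1.70537143  0.41814622  1.14418983
  1.52661532]
pred mouth wrist [250.64417755 186.35218086] side [269.72754774 230.68809735]
[array([0.4684, 0.0463, 0.12  ]), array([ 0.4738, -0.0584,  0.12  ])] [array([0.4526, 0.0508, 0.12  ]), array([ 0.4539, -0.0447,  0.12  ])]
[array([0.4631, 0.0499, 0.125 ]), array([ 0.4684, -0.0539,  0.125 ])] [array([0.4507, 0.0432, 0.125 ]), array([ 0.452 , -0.0514,  0.125 ])]
turn -1.56
slide [[0.18, 1.03, 0.05], [0.25, 1.0, 0.06], [0.33, 0.99, 0.05], [0.41, 0.96, 0.06], [0.48, 0.92, 0.05], [0.55, 0.88, 0.06], [0.62, 0.84, 0.05], [0.68, 0.78, 0.06], [0.74, 0.73, 0.05], [0.8, 0.67, 0.06]] 
dr [[-0.002, 0.003, 0.078], [0.0, 0.0, 0.078], [0.0, 0.0, 0.078], [0.0, 0.0, 0.078], [0.0, 0.0, 0.078], [0.0, 0.0, 0.078], [0.0, 0.0, 0.078], [0.0, 0.0, 0.078], [0.0, 0.0, 0.078], [0.0, -0.0, 0.078]]
slide [[0.85, 0.61, 0.05], [0.89, 0.54, 0.06], [0.93, 0.46, 0.05], [0.96, 0.4, 0.06], [0.99, 0.31, 0.05], [1.01, 0.24, 0.05], [1.03, 0.16, 0.06], [1.04, 0.08, 0.05], [1.04, -0.0, 0.06], [1.03, -0.09, 0.05]] 
dr [[0.0, -0.0, 0.078], [0.0, -0.0, 0.078], [0.0, -0.0, 0.078], [0.0, -0.0, 0.078], [0.0, -0.0, 0.078], [0.0, -0.0, 0.078], [0.0, -0.0, 0.078], [0.0, -0.0, 0.078], [0.0, -0.0, 0.078], [0.0, -0.0, 0.078]]
```

View pics/w5.png

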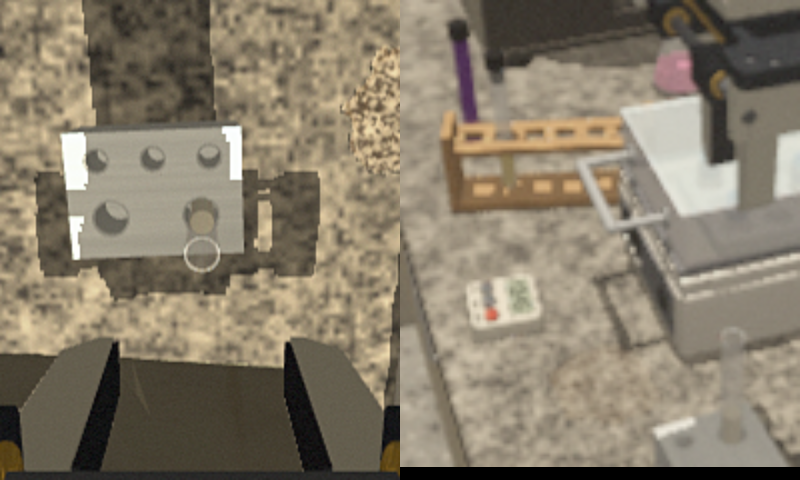

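The tube stands home and free: its mouth is at native (251,186.5) against a predicted (250.6,186.4). The rack and stoppered tube are undisturbed. Now to the cover bar.

servo_tool:
  slide:
    - [0.18,1.03,0.05]
    - [0.25,1.0,0.05]
    - [0.33,1.0,0.05]
    - [0.4,0.95,0.05]
    - [0.48,0.9,0.05]
    - [0.55,0.9,0.05]
    - [0.62,0.85,0.05]
    - [0.68,0.8,0.05]
    - [0.75,0.75,0.05]
    - [0.8,0.67,0.05]
  dr:
    - [-0.002,0.003,0.078]
    - [0,0,0.078]
    - [0,0,0.078]
    - [0,0,0.078]
    - [0,0,0.078]
    - [0,0,0.078]
    - [0,0,0.078]
    - [0,0,0.078]
    - [0,0,0.078]
    - [0,0,0.078]

```text
t: 16.05
position: [0.4549, -0.1224, 0.4434]
orientation: [-0.003, 0.392, 0.92, -0.0]
wrist_force: [-0.0, -0.1, 0.5]
finger_gap: 0.0449
grasp_force: 0.0
```

servo_tool:
  slide:
    - [0.85,0.6,0.05]
    - [0.9,0.55,0.05]
    - [0.93,0.46,0.05]
    - [0.96,0.4,0.05]
    - [1.0,0.3,0.05]
    - [1.0,0.25,0.05]
    - [1.03,0.15,0.05]
    - [1.04,0.1,0.05]
    - [1.04,0,0.05]
    - [1.03,-0.1,0.05]
  dr:
    - [0,0,0.078]
    - [0,0,0.078]
    - [0,0,0.078]
    - [0,0,0.078]
    - [0,0,0.078]
    - [0,0,0.078]
    - [0,0,0.078]
    - [0,0,0.078]
    - [0,0,0.078]
    - [0,0,0.078]
  jaw: 3.5

```text
t: 17.05
position: [0.4395, -0.0195, 0.4387]
orientation: [-0.002, 0.712, 0.702, -0.001]
wrist_force: [0.9, 0.7, 0.1]
finger_gap: 0.035
grasp_force: 0.0
```

```bash
python3 - <<'E'
from h import *
s=robot.observe();print(s['t'],s['position'],s['finger_gap'],s['joints'])
P=robot.camera_params('wrist');im=robot.read_camera('wrist')
np.savez('b1P.npz',**P);np.save('b1.npy',im)
for d in robot.spot_point('cover_bar','wrist'):print(d,plane(P,d['centre'],.12))
cv2.imwrite('pics/b1.png',cv2.resize(im,(800,600)))
E
```

```text
17.05 [ 0.4394505  -0.01952144  0.4386836 ] 0.03501969877098889 [ 0.4323186   0.29263817 -0.56552378  1.92880439  0.18499688  0.97679086
 -0.23281795]
{'centre': [261.6, 158.2], 'p': 0.94} [0.44823644 0.00497356 0.12      ]
```

View pics/b1.png

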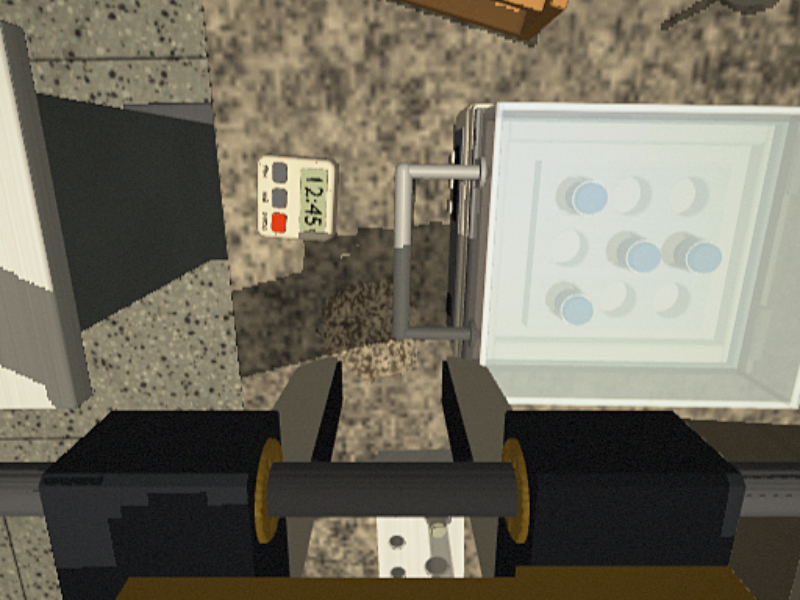

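The wrist view shows the bar from (404,168) to (401,334), with the cover front at about x=485 and the timer clear to the left.

```bash
python3 - <<'E'
from h import *
P=dict(np.load('b1P.npz'));k=.64;D=robot.camera_params('side');S=robot.camera_params('scene')
a,b=[plane(P,np.array(q)*k,.12) for q in((404,168),(401,334))];m=(a+b)/2
az=np.arctan2(*(a-b)[1::-1]);print(a,b,m,az)
c=[plane(P,np.array(q)*k,.12) for q in((482,170),(471,335))];print('cover front at stems',c)
e=[plane(P,np.array(q)*k,.146) for q in((497,104),(482,400))];d=e[0]-e[1];print('cover front top',e,np.arctan2(d[1],d[0]))
for w,s,dd in(((404,168),(412,315),(354,278)),((401,334),(466,291),(371,307))):
  print(tri([(P,np.array(w)*k),(D,np.array(dd)*k)]),tri([(P,np.array(w)*k),(S,np.array(s)*k)]))
rows((m[0],m[1],.36),az)
E
```

```text
[0.44579088 0.04983989 0.12      ] [ 0.4432226  -0.04869965  0.12      ] [0.44450674 0.00057012 0.12      ] 1.5447387584244114
cover front at stems [array([0.48953794, 0.04814127, 0.12      ]), array([ 0.48613214, -0.04986854,  0.12      ])]
cover front top [array([0.49160219, 0.08046987, 0.146     ]), array([ 0.4896574 , -0.08065737,  0.146     ])] 1.5587269958226349
(array([0.44888592, 0.04913588, 0.12152248]), [0.003207543659670644, 0.003207543659670626]) (array([0.44809849, 0.05418096, 0.13654232]), [0.0047436078765264855, 0.004743607876526516])
(array([ 0.4478368 , -0.04869495,  0.12333406]), [0.004771396234130512, 0.0047713962341306]) (array([ 0.44414207, -0.0366144 ,  0.14706186]), [0.002655229933194089, 0.0026552299331940314])
turn -0.018
slide [[0.19, 0.05, 0.79], [0.19, 0.05, 0.79], [0.19, 0.05, 0.79], [0.19, 0.05, 0.79], [0.2, 0.05, 0.79], [0.19, 0.05, 0.79], [0.19, 0.05, 0.79], [0.19, 0.04, 0.79], [0.19, 0.05, 0.78], [0.2, 0.05, 0.79]] 
dr [[-0.005, -0.002, 0.002], [0.0, 0.0, 0.002], [0.0, 0.0, 0.001], [0.0, 0.0, 0.002], [0.0, 0.0, 0.002], [0.0, 0.0, 0.002], [0.0, 0.0, 0.002], [0.0, 0.0, 0.002], [0.0, 0.0, 0.001], [0.0, 0.0, 0.002]]
```

servo_tool:
  slide:
    - [0.19,0.05,0.79]
    - [0.19,0.05,0.79]
    - [0.19,0.05,0.79]
    - [0.19,0.05,0.79]
    - [0.2,0.05,0.79]
    - [0.19,0.05,0.79]
    - [0.2,0.05,0.79]
    - [0.2,0.05,0.79]
    - [0.2,0.05,0.79]
    - [0.2,0.05,0.79]
  dr:
    - [-0.005,-0.002,0.001]
    - [0,0,0.001]
    - [0,0,0.001]
    - [0,0,0.001]
    - [0,0,0.001]
    - [0,0,0.001]
    - [0,0,0.001]
    - [0,0,0.001]
    - [0,0,0.001]
    - [0,0,0.001]

```text
t: 18.15
position: [0.4454, -0.0003, 0.36]
orientation: [0.001, 0.714, 0.7, 0.001]
wrist_force: [0.0, -1.2, -0.3]
finger_gap: 0.0351
grasp_force: 0.0
```

```bash
python3 - <<'E'
from h import *
s=robot.observe();print(s['t'],s['position'],s['joints'],pose()[1].as_matrix().round(4).tolist())
P=robot.camera_params('wrist');im=robot.read_camera('wrist')
np.savez('b2P.npz',**P)
cv2.imwrite('pics/b2.png',cv2.resize(im[60:330,120:380],None,fx=2.2,fy=2.2,interpolation=cv2.INTER_CUBIC))
for q in((.44579,.04984,.12),(.4432,-.0487,.12)):print((proj(P,np.array(q))-[120,60])*2.2)
E
```

```text
18.15 [ 4.45405031e-01 -2.68182582e-04  3.59988882e-01] [ 0.33256234  0.40498211 -0.52106461  2.03534573  0.28699674  0.76925353
 -0.38237787] [[0.0209, 0.9998, 0.002], [0.9998, -0.0209, -0.0005], [-0.0005, 0.002, -1.0]]
[283.30053204 175.2899989 ]
[282.19490388 468.38960152]
```

View pics/b2.png

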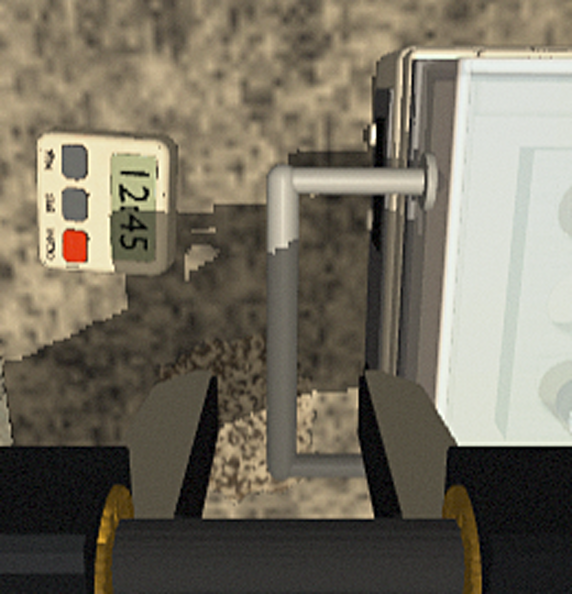

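The bar lies between the fingers at crop column 282, rows 178 to 467. That matches the prediction, and both fingers have clearance.

```bash
python3 - <<'E'
from h import *
P=dict(np.load('b1P.npz'));Q=dict(np.load('b2P.npz'));f=lambda u,v:(120+u/2.2,60+v/2.2)
for w,q in(((404,168),(282.5,178)),((401,334),(282,466))):print(tri([(P,np.array(w)*.64),(Q,f(*q))]))
E
```

```text
(array([0.44561674, 0.0500337 , 0.12824802]), [2.7785312303734955e-05, 2.778531230386119e-05])
(array([ 0.44317038, -0.0501558 ,  0.11584019]), [9.144946604465027e-05, 9.144946604466583e-05])
```

servo_tool:
  slide:
    - [0,-0.05,0.75]
    - [0,-0.05,0.75]
    - [0,0,0.75]
    - [0,0,0.75]
    - [0,0,0.75]
    - [0,0,0.75]
    - [0,0,0.75]
    - [0,0,0.75]
    - [0,0,0.7]
    - [0,0,0.6]
  dr:
    - [0.002,0,0]
    - [0,0,0]
    - [0,0,0]
    - [0,0,0]
    - [0,0,0]
    - [0,0,0]
    - [0,0,0]
    - [0,0,0]
    - [0,0,0]
    - [0,0,0]

```text
t: 19.2
position: [0.4443, -0.0005, 0.287]
orientation: [0.0, 0.714, 0.7, -0.0]
wrist_force: [0.2, -0.1, 0.3]
finger_gap: 0.0349
grasp_force: 0.0
```

servo_tool:
  slide:
    - [0,0,0]
    - [0,0,0]
    - [0,0,0]
    - [0,0,0]
    - [0,0,0]
    - [0,0,0]
    - [0,0,0]
    - [0,0,0]
    - [0,0,0]
    - [0,0,0]
  dr:
    - [0,0,0]
    - [0,0,0]
    - [0,0,0]
    - [0,0,0]
    - [0,0,0]
    - [0,0,0]
    - [0,0,0]
    - [0,0,0]
    - [0,0,0]
    - [0,0,0]
  jaw: 0.5
  force: 25

```text
t: 20.2
position: [0.4442, -0.0004, 0.2878]
orientation: [0.0, 0.714, 0.7, -0.0]
wrist_force: [-2.4, -0.4, 5.3]
finger_gap: 0.0092
grasp_force: 25.0
```

```bash
python3 - <<'E'
import numpy as np
t=np.linspace(0,.785,41);p=np.arctan2(.03,.241);r=np.hypot(.03,.241)
y=-r*np.cos(p+t)*100;z=-r*np.sin(p+t)*100
d=np.c_[0*t[1:],np.diff(y),np.diff(z)].round(2)
for k in range(0,40,10):print(d[k:k+10].tolist())
E
```

```text
[[0.0, 0.06, -0.47], [0.0, 0.07, -0.47], [0.0, 0.08, -0.47], [0.0, 0.09, -0.47], [0.0, 0.1, -0.47], [0.0, 0.11, -0.46], [0.0, 0.12, -0.46], [0.0, 0.13, -0.46], [0.0, 0.14, -0.46], [0.0, 0.15, -0.45]]
[[0.0, 0.15, -0.45], [0.0, 0.16, -0.45], [0.0, 0.17, -0.44], [0.0, 0.18, -0.44], [0.0, 0.19, -0.44], [0.0, 0.2, -0.43], [0.0, 0.21, -0.43], [0.0, 0.21, -0.43], [0.0, 0.22, -0.42], [0.0, 0.23, -0.42]]
[[0.0, 0.24, -0.41], [0.0, 0.25, -0.41], [0.0, 0.26, -0.4], [0.0, 0.26, -0.4], [0.0, 0.27, -0.39], [0.0, 0.28, -0.39], [0.0, 0.29, -0.38], [0.0, 0.29, -0.38], [0.0, 0.3, -0.37], [0.0, 0.31, -0.36]]
[[0.0, 0.32, -0.36], [0.0, 0.32, -0.35], [0.0, 0.33, -0.34], [0.0, 0.34, -0.34], [0.0, 0.34, -0.33], [0.0, 0.35, -0.32], [0.0, 0.35, -0.32], [0.0, 0.36, -0.31], [0.0, 0.37, -0.3], [0.0, 0.37, -0.3]]
```

servo_tool:
  slide:
    - [0.0,0.06,-0.47]
    - [0.0,0.07,-0.47]
    - [0.0,0.08,-0.47]
    - [0.0,0.09,-0.47]
    - [0.0,0.1,-0.47]
    - [0.0,0.11,-0.46]
    - [0.0,0.12,-0.46]
    - [0.0,0.13,-0.46]
    - [0.0,0.14,-0.46]
    - [0.0,0.15,-0.45]
  dr:
    - [0,0,0]
    - [0,0,0]
    - [0,0,0]
    - [0,0,0]
    - [0,0,0]
    - [0,0,0]
    - [0,0,0]
    - [0,0,0]
    - [0,0,0]
    - [0,0,0]

```text
t: 21.2
position: [0.4546, -0.0007, 0.3343]
orientation: [-0.0, 0.714, 0.7, -0.001]
wrist_force: [-3.0, -0.1, -2.0]
finger_gap: 0.009
grasp_force: 25.0
```

servo_tool:
  slide:
    - [0.0,0.15,-0.45]
    - [0.0,0.16,-0.45]
    - [0.0,0.17,-0.44]
    - [0.0,0.18,-0.44]
    - [0.0,0.19,-0.44]
    - [0.0,0.2,-0.43]
    - [0.0,0.21,-0.43]
    - [0.0,0.21,-0.43]
    - [0.0,0.22,-0.42]
    - [0.0,0.23,-0.42]
  dr:
    - [0,0,0]
    - [0,0,0]
    - [0,0,0]
    - [0,0,0]
    - [0,0,0]
    - [0,0,0]
    - [0,0,0]
    - [0,0,0]
    - [0,0,0]
    - [0,0,0]

```text
t: 22.2
position: [0.4735, -0.0011, 0.3778]
orientation: [-0.001, 0.714, 0.7, -0.002]
wrist_force: [-6.5, 0.3, 1.2]
finger_gap: 0.0093
grasp_force: 25.0
```

servo_tool:
  slide:
    - [0.0,0.22,-0.41]
    - [0.0,0.23,-0.41]
    - [0.0,0.24,-0.4]
    - [0.0,0.24,-0.4]
    - [0.0,0.25,-0.39]
    - [0.0,0.27,-0.39]
    - [0.0,0.28,-0.38]
    - [0.0,0.28,-0.38]
    - [0.0,0.3,-0.37]
    - [0.0,0.3,-0.36]
  dr:
    - [0,0,0]
    - [0,0,0]
    - [0,0,0]
    - [0,0,0]
    - [0,0,0]
    - [0,0,0]
    - [0,0,0]
    - [0,0,0]
    - [0,0,0]
    - [0,0,0]

```text
t: 23.2
position: [0.4998, -0.0018, 0.4172]
orientation: [-0.0, 0.715, 0.7, -0.001]
wrist_force: [-5.5, -0.7, 3.2]
finger_gap: 0.0091
grasp_force: 25.0
```

servo_tool:
  slide:
    - [0.0,0.32,-0.36]
    - [0.0,0.32,-0.35]
    - [0.0,0.33,-0.34]
    - [0.0,0.34,-0.34]
    - [0.0,0.34,-0.33]
    - [0.0,0.35,-0.32]
    - [0.0,0.35,-0.32]
    - [0.0,0.36,-0.31]
    - [0.0,0.37,-0.3]
    - [0.0,0.37,-0.3]
  dr:
    - [0,0,0]
    - [0,0,0]
    - [0,0,0]
    - [0,0,0]
    - [0,0,0]
    - [0,0,0]
    - [0,0,0]
    - [0,0,0]
    - [0,0,0]
    - [0,0,0]

```text
t: 24.2
position: [0.5341, -0.0027, 0.4509]
orientation: [0.0, 0.715, 0.7, -0.001]
wrist_force: [-7.7, -1.4, 7.5]
finger_gap: 0.0087
grasp_force: 25.0
```

servo_tool:
  slide:
    - [0,0,0]
    - [0,0,0]
    - [0,0,0]
    - [0,0,0]
    - [0,0,0]
    - [0,0,0]
    - [0,0,0]
    - [0,0,0]
    - [0,0,0]
    - [0,0,0]
  dr:
    - [0,0,0]
    - [0,0,0]
    - [0,0,0]
    - [0,0,0]
    - [0,0,0]
    - [0,0,0]
    - [0,0,0]
    - [0,0,0]
    - [0,0,0]
    - [0,0,0]

```text
t: 25.2
position: [0.5342, -0.0027, 0.4511]
orientation: [0.001, 0.715, 0.699, -0.001]
wrist_force: [-8.2, -1.8, 8.4]
finger_gap: 0.0091
grasp_force: 25.0
```

```bash
python3 - <<'E'
from h import *
s=robot.observe();print(s['t'],s['position'],s['dq'],s['finger_gap'],s['wrist_force'])
x=np.array(s['position'])
dz=x[2]-.2878;p=np.arctan2(.03,.241);r=np.hypot(.03,.241)
print('angle z',np.arcsin((.03+dz)/r)-p,'angle x',np.arccos((.241-(x[0]-.4442))/r)-p)
a=robot.read_camera('scene')[90:300,170:400];b=robot.read_camera('side')[130:300,150:340]
cv2.imwrite('pics/end.png',np.hstack([cv2.resize(c,(400,365)) for c in(a,b)]))
E
```

```text
25.2 [ 0.53417608 -0.0026819   0.45109703] [ 0.00205937 -0.00142905  0.00018216  0.00149297 -0.00065082 -0.00033212
 -0.00018753] 0.009096185325195804 [-8.17751101 -1.81453499  8.40732025]
angle z 0.7966805523043402 angle x 0.7758418909419025
```

View pics/end.png

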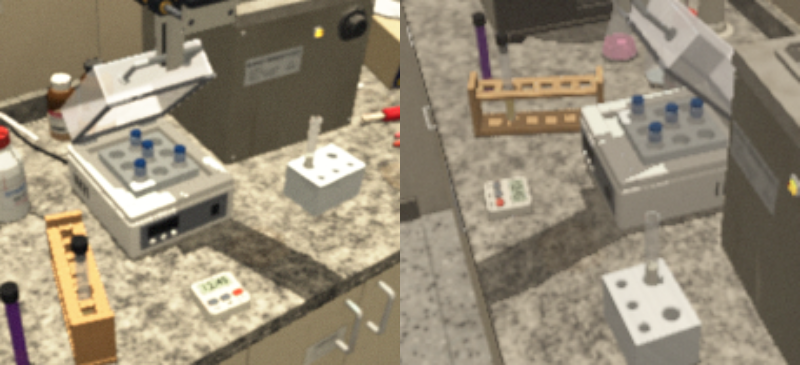

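The final views show the cover held open at about 45 degrees by the bar (estimated 0.78 to 0.80 rad, at rest), with the tube standing in the block and everything else in place.

```bash
python3 -c "
from bench import robot
print(robot.job_done())"
```

```text
the job is handed in; nothing more can be done
None
```

The open tube stands home and free in a large well of the spare block, and the arm is holding the heater cover by its bar at about 45 degrees (estimated from the arm's pose). In the last pictures the stoppered tube and the other things look to be in place. I handed the job in at 25 s; it returned no verdict.

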